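Bolt the lid of the board tester through its locking disc

ROBOT

A 6-joint arm with a two-finger parallel gripper is mounted at the origin on the work surface. World frame = base frame: x ahead of the robot, y to its left, z up, the work surface at z = 0. Lengths are in m, angles in rad, forces in N, time in s.
With the tool pointing down it reaches from about 0.425 to 0.925 m from the base axis. Payload 12.5 kg.
Tool frame: the origin (TCP) lies at the very end of the fingers, on their centre line; the grasp point (between the pads) lies ctrl.pinch_z behind it (ctrl.pinch_z is the distance from the TCP to the grasp point, in m); z points along the fingers, y is the direction in which the jaws open and shut (so a half turn about z gives the same grasp; the last joint's range is limited). The gripper opens to 85 mm and grips with 20 to 120 N. Pads are 22 mm wide; open, the fingers measure 114 mm over their backs; the gripper's body (76 mm by 85 mm) begins 54 mm behind the grasp point. The pads swing forward as they close: fully open they stand 13 mm farther back than shut.
Start: joints at [-1.422, 0.491, 1.559, -0, 1.092, -0.106], TCP at [0.158, -0.605, 0.231] pointing down, gripper open.
Joint ranges: [-3.1, 3.1], [-0.84, 2.19], [0.05, 2.79], [-1.13, 4.28], [0.06, 2.93], [-2.69, 2.69]. Speed limits (rad/s): [2.22, 2.22, 2.79, 3.14, 3.14, 3.14].

INTERFACE

Orientations are given as a unit quaternion [x, y, z, w].
In Python, from plant import ctrl gives the robot as it stands.
- The arm moves only by the shell command python3 -m crank 'ROWS' [OPENING] [FORCE]. ROWS is JSON, a list of rows, each a list of 2 entries, a list of its own where there are three numbers: the shift along the tool's x, y, z in mm, then the turn about the tool's z in rad. In form: [[[tx, ty, tz], spin], ...]. A call has 1 to 10 rows; each row is the pose to reach, as a shift and turn from the pose commanded when the call began, along the tool's axes at that moment; what a row does not reach only later rows make up. A row lasts 1/8 s, in which the tool goes at most 62.5 mm and 10.7 degrees, less where a joint would pass 70% of its speed; a pose out of reach is approached as far as the arm can. A call with a gripper value outside its range is refused whole. OPENING is the opening, from -1 (shut) to 1 (fully open), so that 0 is half open, set as the call begins (- or left out, the last holds). The fingers move at their own pace and stop on an object; FORCE is the grip in N (left out, the last holds). Time passes only in rows, so rows that repeat a pose let the fingers close. It gives the time, the measured TCP pose, the force and the opening at its end, in the units of the state.
- ctrl.sense(): the state, without advancing time (a new reading comes with each control period).
- ctrl.snapshot(name): name is "side" or "top" or "wrist"; returns the picture (420x560x3 uint8, red, green, blue); there is no depth.
- ctrl.get_calibration(name): a dict with "fx", "fy", "cx", "cy" (pixels), "distortion" ([k1, k2, p1, p2, k3] as OpenCV has them; the pictures are not rectified), "T" (4x4, takes a point from camera to world coordinates); the wrist camera has in their place "tool_from_camera" (4x4, takes a point from camera to tool coordinates, whose origin is the TCP and whose axes are the flange's). Camera axes: x right, y up, looking along -z (the intrinsics and any distortion apply to the point x, -y, -z); pixel columns grow to the right and rows downward; lengths in m; the calibration is good to about 2 mm. A picture is of the moment at which its call begins: read the wrist's pose just before it. get_calibration takes no time and is no camera call.
- ctrl.hand_in(): hands the job in, once; it reports no verdict.
Trained networks look in the newest picture that a camera, given by its name, has taken for a name from the list of things; names that differ only in an ending like _2 or _b are one class to them, and where a whole thing is asked for, a point or a joint stands for the part that bears it (a point fixed in the world has none). Each returns a list of dicts, best first, with "p" (0 to 1); they miss things now and then, are a little off and sometimes report something else, mostly with a low value. They report only what shows in the picture. A call takes as long as a camera call.
- ctrl.regions_of(camera, label): "pixels" (420x560 bool, what is visible of it) and "rect" ([left, top, right, bottom] in pixels, round what is visible of it).
- ctrl.tip_of(camera, label): "pixel" ([row, column] in pixels: a listed point, or the origin of a listed thing).
The state is a dict: "time": time; "q": joint angles; "qd": joint speeds; "joint_torque": joint torques, N m; "eef_pos": TCP position; "eef_rot": TCP orientation; "wrist_force": force on the tool from outside, world axes, zero at the start; "wrist_torque": the same for the moment, N m; "width": opening from 0.0 (shut) to 1.0 (fully open).
Only numpy, scipy, OpenCV 4.12 (cv2) and the standard library are available. Lean on these libraries where they do the work, as an engineer would, in place of code of your own. Each camera call takes 0.05 s, during which the arm holds its last target.

TASK

Lock the lid of the board tester: with the fingertips push the pins of the red disc round until its slot lines up with the steel bolt, then push the bolt by its blue post through the disc until it is fully home in the keeper. Push gently, without forcing; pinch, grasp and lift nothing, leave the loose things on the bench where they are, and finish with the hand clear.

Things in the scene. Friction and masses are not known exactly. Their poses are not given: they have to be found in the camera images.
- tester: board tester screwed to the bench: aluminium plate 356 x 120 x 10 mm. Origin on the bench under the disc's axis; +x = the way the bolt is pushed; z up. Heights are above the bench. In a row: grey channel rails x -178 to -42 mm, 34 mm wide over both, top 30 mm; red disc; dark keeper x 42 to 64 mm, top 38 mm; nest with LED board under a shut clear lid, x 68 to 168 mm, top 49 mm
- disc (a joint): red disc, 68 mm across, flat, turning about a vertical axis; top 30 mm above bench. A 22 mm wide slot with dark floor runs right across it. Radians, anticlockwise from above positive. 0: slot square across the bolt's path; in line at +1.571 or -1.571, either is right; stops at +-1.85; starts within +-0.9. Rubs (about 2 N at a pin), stays where left
- disc_centre (a point): centre of the disc's top face, on its axis, 30 mm above the bench; its x axis points to pin_a, its y axis lies along the slot
- pin_a (a point): top of one of the disc's two upright steel pins: 10 mm across, 34 mm tall, top 64 mm above the bench, 24 mm from the axis; the pins stand on opposite sides of the slot. In the tester's frame pin_a lies from the axis at an angle from +x equal to the disc's joint value
- pin_b (a point): top of the other pin, just opposite pin_a
- bolt (a joint): steel bolt, captive, sliding along the tester's x axis: 120 mm long, 12 mm wide, 14 to 28 mm above the bench, nose tapered to 4 mm over 10 mm. Value in m grows as pushed to +x: 0 drawn back, 0.107 fully home at its stop (nose in the keeper). Starts 0 to 0.012. Friction about 2.5 N, stays where left. With the slot out of line the nose stops at the disc, at about 0.018
- bolt_post (a point): centre of the top of the blue post on the bolt, by which it is pushed: 14 mm along the bolt, 26 mm across, from 28 to 68 mm above the bench. On the tester's centre line, at tester x = -160 mm + bolt value
- bolt_nose (a point): tip of the bolt's nose, at tester x = -52 mm + bolt value
- screwdriver: bystander, loose: green-handled screwdriver, 200 mm long, lying; origin at the middle of its underside. To be left where it is
- spool: bystander, loose: grey solder spool, standing, 56 mm across, 40 mm high; origin at the middle of its underside. To be left where it is
- meter: bystander, loose: grey hand meter with black dial, lying, 140 x 72 x 34 mm; origin at the middle of its underside. To be left where it is
- bottle: bystander, loose: clear drink bottle with orange cap, 62 mm across, 190 mm high; origin at the middle of its underside. To be left where it is
- mouse: bystander, loose: black computer mouse, 105 x 62 x 34 mm; origin at the middle of its underside. To be left where it is
- parts_tray: bystander, loose: yellow divided parts tray, 130 x 100 x 35 mm; origin at the middle of its underside. To be left where it is
- mug: bystander, loose: white mug, 80 mm across, 90 mm high; origin at the middle of its underside. To be left where it is

How it is judged:
By the outcome, as a careful person would: the job done as asked, in the order asked, and still so for the second after the job is handed in, with the robot touching nothing.
It also fails if it takes over 48 s, if anything falls off the work surface, if the arm or the gripper's body presses on something with over 40 N, if the wrist force passes 120 N, or if a joint passes its speed limit or range.

## Working session

There is one attempt and no reset: what is moved stays moved. The work goes in short steps, Python scripts to look and compute and a shell command to move; the robot and the scene stay as the last step left them, time stands still between calls to the robot, and variables do not carry over. Pictures are saved under pics/ and viewed, and the job is handed in when it is done.

```bash
ls; mkdir -p pics; python3 - <<'E'
from plant import ctrl
import cv2,numpy as np
s=ctrl.sense(); print(s['time'],s['eef_pos'],s['eef_rot'],s['width'],ctrl.pinch_z)
for n in ['top','side']:
    im=ctrl.snapshot(n); cv2.imwrite(f'pics/{n}0.png',im[:,:,::-1])
    c=ctrl.get_calibration(n); print(n,{k:np.round(v,4).tolist() for k,v in c.items()})
    for l in ['disc_centre','pin_a','pin_b','bolt_post','bolt_nose','tester']:
        print(l,[(np.round(d['pixel'],1).tolist(),round(d['p'],2)) for d in ctrl.tip_of(n,l)][:3])
E
```

```text
pics
0.0 [ 0.1575045  -0.60457779  0.2307283 ] [ 9.91896440e-01  1.27047728e-01 -1.48106462e-05 -5.71583949e-04] 0.9964420120704692 0.0187
top {'fx': 481.8705, 'fy': 481.8705, 'cx': 283.519, 'cy': 207.7321, 'distortion': [-0.0433, 0.0, 0.0, 0.0, 0.0], 'T': [[-0.0337, 0.9787, -0.2027, 0.2347], [-0.9994, -0.0334, 0.0048, 0.0009], [-0.0021, 0.2027, 0.9792, 1.5672], [0.0, 0.0, 0.0, 1.0]]}
disc_centre [([211.4, 280.5], 0.9), ([212.2, 332.1], 0.67)]
pin_a [([202.2, 290.4], 0.81), ([210.9, 280.6], 0.54), ([257.8, 133.8], 0.26)]
pin_b [([202.2, 290.4], 0.81), ([210.9, 280.6], 0.54), ([257.8, 133.8], 0.26)]
bolt_post [([211.0, 334.9], 0.54)]
bolt_nose [([211.5, 301.3], 0.58)]
tester [([208.6, 283.5], 0.77), ([202.6, 290.6], 0.34)]
side {'fx': 494.3171, 'fy': 494.3171, 'cx': 281.0928, 'cy': 207.5725, 'distortion': [-0.1245, 0.0, 0.0, 0.0, 0.0], 'T': [[-0.9882, 0.0738, -0.1345, 0.3696], [-0.1527, -0.5574, 0.8161, 1.0827], [-0.0147, 0.827, 0.5621, 0.8401], [0.0, 0.0, 0.0, 1.0]]}
disc_centre [([228.2, 278.5], 0.84)]
pin_a [([180.6, 298.0], 0.74), ([207.9, 281.4], 0.63), ([221.6, 280.1], 0.54)]
pin_b [([180.6, 298.0], 0.74), ([207.9, 281.4], 0.63), ([221.6, 280.1], 0.54)]
bolt_post []
bolt_nose []
tester [([233.4, 279.2], 0.93)]
```

View pics/top0.png

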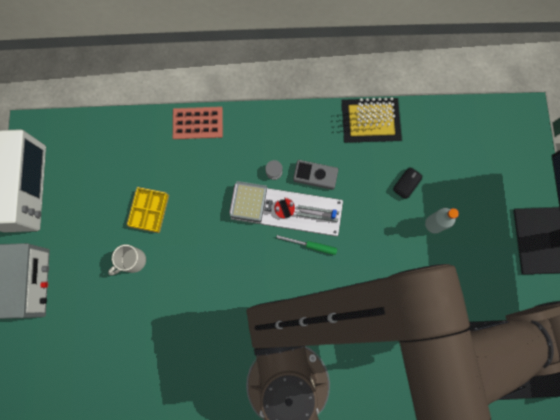

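View pics/side0.png

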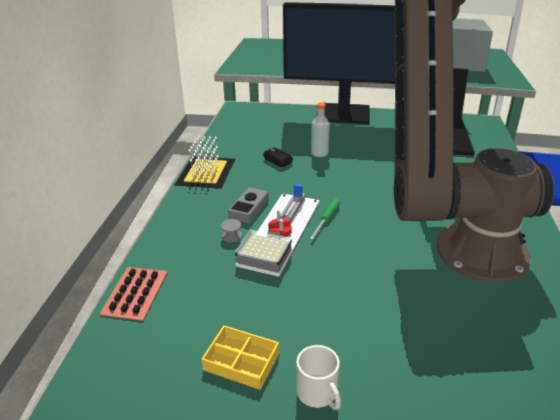

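```bash
python3 - <<'E'
import cv2
im=cv2.imread('pics/top0.png')[165:255,210:370]; cv2.imwrite('pics/top0z.png',cv2.resize(im,None,fx=5,fy=5,interpolation=cv2.INTER_CUBIC))
im=cv2.imread('pics/side0.png')[150:280,180:380]; cv2.imwrite('pics/side0z.png',cv2.resize(im,None,fx=4,fy=4,interpolation=cv2.INTER_CUBIC))
E
```

```text
(no output)
```

View pics/top0z.png

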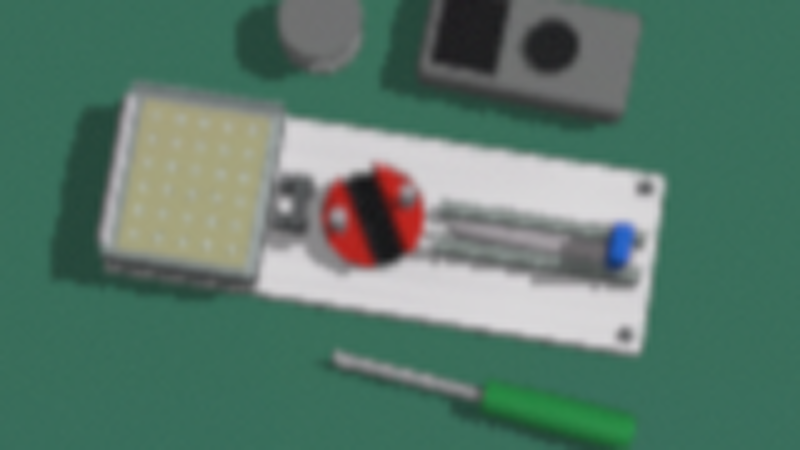

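View pics/side0z.png

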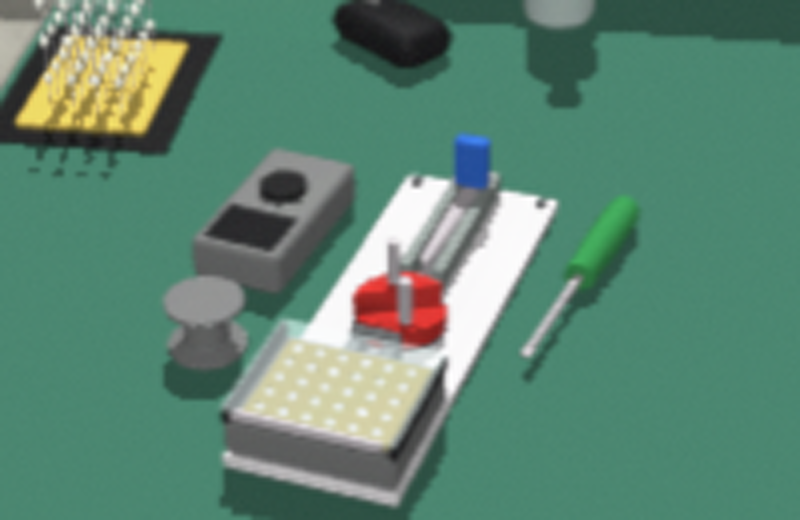

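```bash
cat > h.py <<'E'
import numpy as np,cv2
from plant import ctrl
from scipy.spatial.transform import Rotation as R
def camT(n,s=None):
    c=ctrl.get_calibration(n)
    if n!='wrist': return c,np.array(c['T'])
    s=s or ctrl.sense(); W=np.eye(4);W[:3,:3]=R.from_quat(s['eef_rot']).as_matrix();W[:3,3]=s['eef_pos']
    return c,W@np.array(c['tool_from_camera'])
def ray(n,uv,z,s=None):
    c,T=camT(n,s); K=np.array([[c['fx'],0,c['cx']],[0,c['fy'],c['cy']],[0,0,1.]])
    p=cv2.undistortPoints(np.array([[uv]],float),K,np.array(c['distortion']))[0,0]
    d=T[:3,:3]@np.array([p[0],-p[1],-1.]); o=T[:3,3]
    return o+d*(z-o[2])/d[2]
def proj(n,P,s=None):
    c,T=camT(n,s); K=np.array([[c['fx'],0,c['cx']],[0,c['fy'],c['cy']],[0,0,1.]])
    q=np.linalg.inv(T)@np.append(P,1); v=np.array([[q[0],-q[1],-q[2]]])
    return cv2.projectPoints(v,np.zeros(3),np.zeros(3),K,np.array(c['distortion']))[0][0,0]
E
python3 - <<'E'
from h import *
print(np.round(ctrl.get_calibration('wrist')['tool_from_camera'],3), ctrl.get_calibration('wrist')['fx'])
z=lambda x,y:(210+x/5-.4,165+y/5-.4)
for n,p,h in [('disc',z(373,216),.03),('pa',z(338,217),.064),('pb',z(408,195),.064),('post',z(622,237),.068)]:
    print(n,np.round(ray('top',p,h),4))
print(np.round(R.from_quat(ctrl.sense()['eef_rot']).as_matrix(),2))
E
```

```text
[[ 0.     0.958  0.285  0.073]
 [ 1.    -0.001  0.001  0.   ]
 [ 0.001  0.285 -0.958 -0.142]
 [ 0.     0.     0.     1.   ]] 296.47975730343063
disc [ 0.5526 -0.0089  0.03  ]
pa [0.5456 0.0136 0.064 ]
pb [ 0.5584 -0.0315  0.064 ]
post [ 0.5257 -0.1661  0.068 ]
[[ 0.97  0.25 -0.  ]
 [ 0.25 -0.97 -0.  ]
 [-0.    0.   -1.  ]]
```

```bash
python3 -m crank '[[[25,-21,0],-0.03],[[70,-60,0],-0.09],[[118,-101,0],-0.15],[[166,-143,0],-0.21],[[214,-184,0],-0.27],[[262,-225,0],-0.33],[[310,-267,0],-0.4],[[358,-308,0],-0.46],[[406,-350,0],-0.52],[[450,-388,0],-0.57]]' -1 20
```

```text
time: 1.95
eef_pos: [0.4951, -0.1157, 0.2316]
eef_rot: [0.916, 0.402, 0.0, 0.0]
wrist_force: [0.4, -0.9, -0.0]
width: 0.002
```

```bash
python3 -m crank '[[[35,-5,10],0],[[60,-10,25],0],[[65,-10,30],0],[[65,-10,30],0]]'; python3 - <<'E'
from h import *
s=ctrl.sense();print(s['eef_pos'])
im=ctrl.snapshot('wrist');cv2.imwrite('pics/w1.png',im[:,:,::-1])
for l,h in [('disc_centre',.03),('pin_a',.064),('pin_b',.064),('bolt_post',.068),('bolt_nose',.028)]:
    for d in ctrl.tip_of('wrist',l)[:3]:
        p=d['pixel'];print(l,np.round(p,1),round(d['p'],2),np.round(ray('wrist',(p[1],p[0]),h,s),4))
E
```

```text
time: 2.45
eef_pos: [0.5307, -0.0633, 0.2012]
eef_rot: [0.916, 0.401, -0.0, -0.0]
wrist_force: [0.0, 0.5, 0.6]
width: 0.0
[ 0.53071295 -0.06329278  0.20117832]
disc_centre [138.6 263.6] 0.61 [ 0.5557 -0.0096  0.03  ]
disc_centre [139. 401.] 0.26 [ 0.6596 -0.1057  0.03  ]
pin_a [127.8 234.2] 0.87 [0.5454 0.0154 0.064 ]
pin_a [152.5 283.1] 0.69 [ 0.563 -0.031  0.064]
pin_b [127.8 234.2] 0.87 [0.5454 0.0154 0.064 ]
pin_b [152.5 283.1] 0.69 [ 0.563 -0.031  0.064]
bolt_post [274.3 340.3] 0.7 [ 0.5227 -0.1622  0.068 ]
bolt_post [ 25.7 336.4] 0.41 [0.6651 0.0155 0.068 ]
bolt_nose [178.8 290.3] 0.85 [ 0.5476 -0.0594  0.028 ]
```

View pics/w1.png

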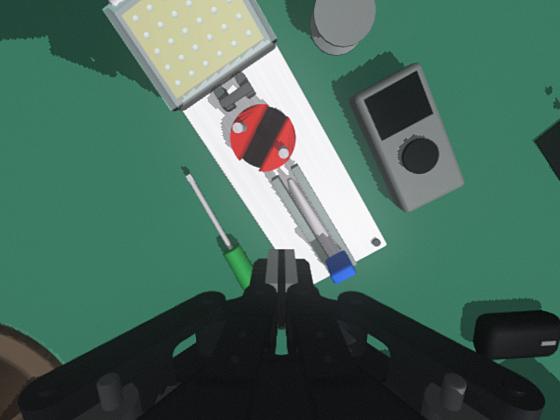

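```bash
python3 - <<'E'
from h import *
im=cv2.imread('pics/w1.png')
for a,b in [((277,47),(383,241)),((186,110),(297,277))]:
    # refine: sample columns perpendicular for white->green transition
    a=np.array(a,float);b=np.array(b,float);d=(b-a)/np.linalg.norm(b-a);n=np.array([d[1],-d[0]])
    pts=[]
    for t in np.linspace(.05,.9,60):
        c=a+t*(b-a);o=np.arange(-9,9.1,.5);q=c+o[:,None]*n
        v=cv2.remap(im[:,:,2],q[:,0].astype('f4')[None],q[:,1].astype('f4')[None],1)[0].astype(float)
        g=np.abs(np.diff(v));k=g.argmax()
        if g[k]>20: pts.append(ray('wrist',q[k],.01)[:2])
    pts=np.array(pts)
    vx,vy,x0,y0=cv2.fitLine(pts.astype('f4'),cv2.DIST_HUBER,0,.0005,.0005).ravel()
    yaw=np.arctan2(vy,vx)%np.pi
    print(len(pts),yaw,x0,y0)
    C=np.array([.5545,-.008]);print('dist from disc',(C[0]-x0)*np.sin(yaw)-(C[1]-y0)*np.cos(yaw))
E
```

```text
60 1.3749254 0.5974724 -0.10318569
dist from disc -0.06067585887459586
57 1.3709226 0.49422047 -0.010860698
dist from disc 0.058511488311591656
```

```bash
python3 -m crank '[[[4,2,50],0],[[10,2,100],0],[[14,2,135],0],[[14,2,152],0],[[14,2,152],0]]'; python3 - <<'E'
from h import *
s=ctrl.sense();print(s['eef_pos'],s['wrist_force'])
im=ctrl.snapshot('wrist');cv2.imwrite('pics/w2.png',im[:,:,::-1])
for l,h in [('disc_centre',.03),('pin_a',.064)]:
    for d in ctrl.tip_of('wrist',l)[:3]:
        p=d['pixel'];print(l,np.round(p,1),round(d['p'],2),np.round(ray('wrist',(p[1],p[0]),h,s),4))
E
```

```text
time: 3.38
eef_pos: [0.5416, -0.0544, 0.049]
eef_rot: [0.916, 0.401, -0.001, -0.0]
wrist_force: [0.1, -0.2, 0.1]
width: -0.001
[ 0.54161081 -0.05435387  0.04897191] [ 0.06386392 -0.16942923  0.07543071]
disc_centre [176.5 245.8] 0.67 [ 0.5575 -0.0089  0.03  ]
pin_a [167.7 183.3] 0.88 [0.5476 0.0136 0.064 ]
pin_a [218.5 276.1] 0.8 [ 0.5612 -0.0301  0.064 ]
```

View pics/w2.png

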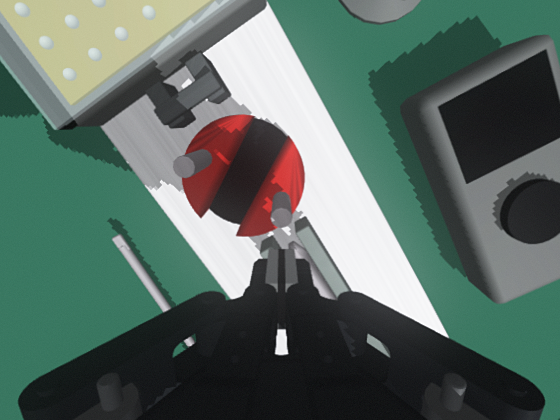

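```bash
python3 -m crank '[[[6,0,0],0],[[12,0,0],0],[[15,0,0],0],[[17,1,0],0],[[19,1,0],0],[[21,1,0],0],[[23,1,0],0],[[25,1,0],0],[[27,1,0],0],[[29,1,0],0]]'; cat > look.py <<'E'
from h import *
import sys
s=ctrl.sense();print(s['eef_pos'],s['wrist_force'])
im=ctrl.snapshot('wrist');cv2.imwrite(f'pics/{sys.argv[1]}.png',im[:,:,::-1])
C=np.array([.5545,-.008])
for d in ctrl.tip_of('wrist','pin_a')[:4]:
    p=d['pixel'];w=ray('wrist',(p[1],p[0]),.064,s)[:2];v=w-C
    print(np.round(p,1),round(d['p'],2),np.round(w,4),'r',np.linalg.norm(v),'ang',(np.arctan2(v[1],v[0])-1.373+np.pi)%(2*np.pi)-np.pi)
E
python3 look.py w3
```

```text
time: 4.78
eef_pos: [0.5624, -0.0335, 0.0493]
eef_rot: [0.916, 0.401, 0.0, 0.0]
wrist_force: [-1.1, -3.7, 0.9]
width: 0.006
[ 0.56239511 -0.03347339  0.04933301] [-1.09948089 -3.65110517  0.86454493]
[248.8 282.2] 0.88 [ 0.5739 -0.022 ] r 0.023915053876245422 ang -1.9993938299015874
[258.5 185.4] 0.72 [0.537  0.0052] r 0.021890114453460015 ang 1.1221624751430257
```

View pics/w3.png

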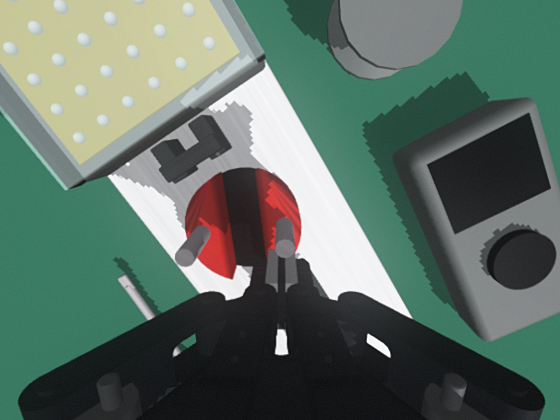

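```bash
python3 -m crank '[[[2,0,0],0],[[4,0,0],0],[[6,0,0],0],[[8,0,0],0],[[9,0,0],0],[[9,0,0],0]]'; python3 look.py w4
```

```text
time: 5.62
eef_pos: [0.5682, -0.0267, 0.0491]
eef_rot: [0.916, 0.401, -0.0, -0.0]
wrist_force: [-3.5, -0.6, 0.5]
width: -0.0
[ 0.56816463 -0.026681    0.04912841] [-3.45801584 -0.57443342  0.52317359]
[292.5 194.3] 0.82 [ 0.5325 -0.0032] r 0.02252608216943122 ang 1.5522361923499783
[250.3 281.5] 0.72 [ 0.579  -0.0155] r 0.02558666153626666 ang -1.6703346298865684
```

View pics/w4.png

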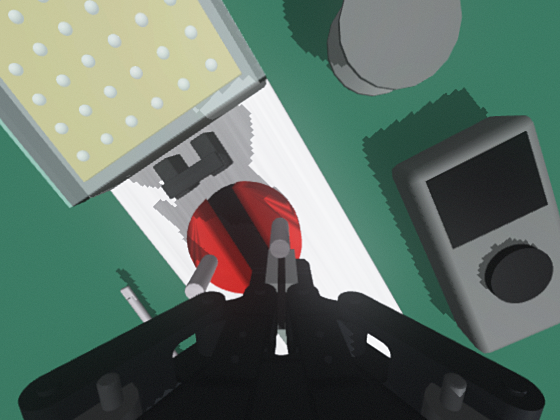

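```bash
python3 -m crank '[[[1,0,0],0],[[1.2,0,0],0],[[1.2,0,0],0],[[-6,0,0],0],[[-15,0,0],0],[[-30,0,-30],0],[[-50,0,-80],0],[[-60,0,-130],0],[[-60,0,-140],0],[[-60,0,-140],0]]'; python3 look.py w5
```

```text
time: 6.98
eef_pos: [0.5277, -0.0712, 0.1895]
eef_rot: [0.916, 0.401, 0.001, 0.0]
wrist_force: [-0.4, -0.7, 0.5]
width: 0.001
[ 0.52771167 -0.0712052   0.18950194] [-0.39392807 -0.70883333  0.50128197]
[116.9 278.1] 0.58 [ 0.5783 -0.0129] r 0.024330254827575455 ang -1.5765388261390954
[150.1 233.4] 0.56 [ 0.53   -0.0066] r 0.024498088535897692 ang 1.7119568646463668
```

View pics/w5.png

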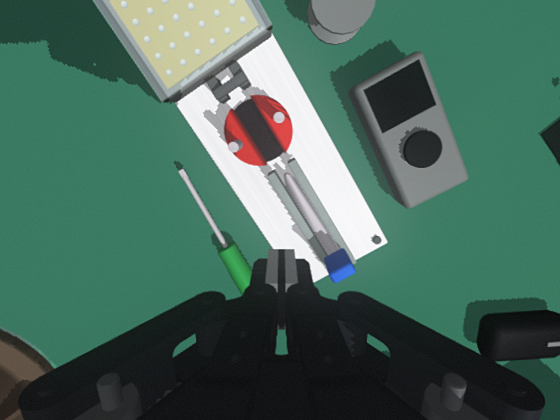

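```bash
python3 - <<'E'
from h import *
im=cv2.imread('pics/w5.png')
C=np.array([.5545,-.008]);ps=1.373
u=np.array([np.cos(ps),np.sin(ps)]);v=np.array([-u[1],u[0]])
g=np.arange(-50,50.5,.5)
M=np.zeros((len(g),len(g),2),'f4')
for i,y in enumerate(g[::-1]):
    for j,x in enumerate(g):
        p=C+u*x/1e3+v*y/1e3;M[i,j]=proj('wrist',np.array([p[0],p[1],.03]))
r=cv2.remap(im,M[:,:,0],M[:,:,1],1)
cv2.imwrite('pics/w5r.png',cv2.resize(r,None,fx=2.9,fy=2.9,interpolation=cv2.INTER_CUBIC))
red=(r[:,:,2].astype(int)-r[:,:,1]>60)
up=[];lo=[]
for j,x in enumerate(g):
    if abs(x)>20: continue
    c=red[:,j]; y=g[::-1]
    a=[yy for yy,k in zip(y,c) if k and yy>0]; b=[yy for yy,k in zip(y,c) if k and yy<0]
    if a and b: up.append((x,min(a)));lo.append((x,max(b)))
for q in (up,lo):
    q=np.array(q);k=np.polyfit(q[:,0],q[:,1],1);print(np.arctan(k[0]),k[1], np.std(q[:,1]-np.polyval(k,q[:,0])))
E
```

```text
Traceback (most recent call last):
  File "h.py", line 15, in proj
    c,T=camT(n,s); K=np.array([[c['fx'],0,c['cx']],[0,c['fy'],c['cy']],[0,0,1.]])
        ~~~~^^^^^
  File "h.py", line 7, in camT
    s=s or ctrl.sense(); W=np.eye(4);W[:3,:3]=R.from_quat(s['eef_rot']).as_matrix();W[:3,3]=s['eef_pos']
           ~~~~~~~~~~^^
ValueError: time passes only in moves, steps and waits
```

Sensing in a loop is refused; I'll read the state once and vectorise.

```bash
cat > rect.py <<'E'
from h import *
import sys
im=cv2.imread(f'pics/{sys.argv[1]}.png')
s=ctrl.sense();c,T=camT('wrist',s)
K=np.array([[c['fx'],0,c['cx']],[0,c['fy'],c['cy']],[0,0,1.]])
C=np.array([.5545,-.008]);ps=1.373
u=np.array([np.cos(ps),np.sin(ps)]);v=np.array([-u[1],u[0]])
g=np.arange(-50,50.5,.5)
X,Y=np.meshgrid(g,g[::-1])
P=np.stack([C[0]+(u[0]*X+v[0]*Y)/1e3,C[1]+(u[1]*X+v[1]*Y)/1e3,0*X+.03,0*X+1],-1).reshape(-1,4)
q=(np.linalg.inv(T)@P.T).T
M=cv2.projectPoints(np.stack([q[:,0],-q[:,1],-q[:,2]],1),np.zeros(3),np.zeros(3),K,np.array(c['distortion']))[0].reshape(X.shape+(2,)).astype('f4')
r=cv2.remap(im,M[:,:,0],M[:,:,1],1)
cv2.imwrite(f'pics/{sys.argv[1]}r.png',cv2.resize(r,None,fx=2.9,fy=2.9,interpolation=cv2.INTER_CUBIC))
red=(r[:,:,2].astype(int)-r[:,:,1]>60)
up=[];lo=[]
for j,x in enumerate(g):
    if abs(x)>20: continue
    k=red[:,j]; y=g[::-1]
    a=y[k&(y>0)];b=y[k&(y<0)]
    if len(a) and len(b): up.append((x,a.min()));lo.append((x,b.max()))
for q in (up,lo):
    q=np.array(q);k=np.polyfit(q[:,0],q[:,1],1);print(np.arctan(k[0]),k[1], np.std(q[:,1]-np.polyval(k,q[:,0])))
E
python3 rect.py w5
```

```text
0.005465166906938147 11.037037037037035 0.17771676033066747
0.012262257995243999 -11.61111111111111 0.15052644411664037
```

View pics/w5r.png

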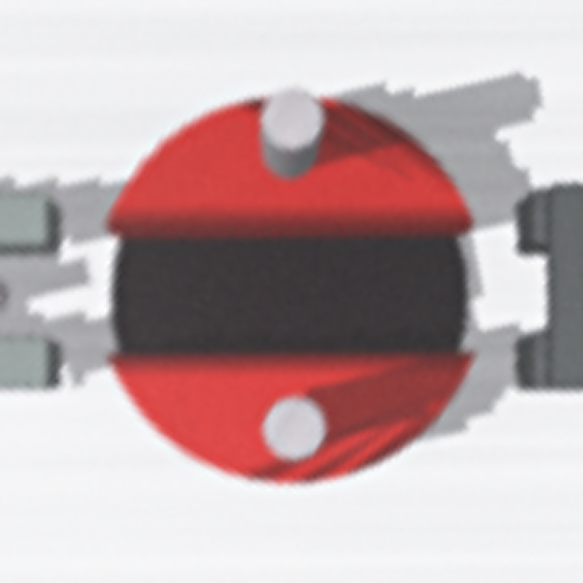

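```bash
python3 -m crank '[[[-25,19,0],-0.13],[[-50,38,0],-0.27],[[-75,57,0],-0.4],[[-98,76,0],-0.546],[[-98,76,0],-0.546],[[-98,76,0],-0.546]]'; python3 - <<'E'
from h import *
s=ctrl.sense()
im=ctrl.snapshot('wrist');cv2.imwrite('pics/w6.png',im[:,:,::-1])
C=np.array([.5545,-.008]);u=np.array([np.cos(1.373),np.sin(1.373)]);v=np.array([-u[1],u[0]])
t=s['eef_pos'][:2]-C;print('tcp tester',t@u,t@v,s['eef_pos'][2],s['eef_rot'])
for d in ctrl.tip_of('wrist','bolt_post')[:3]:
    p=d['pixel'];w=ray('wrist',(p[1],p[0]),.068,s)[:2]-C;print(p,d['p'],w@u,w@v)
E
```

```text
time: 7.82
eef_pos: [0.5167, -0.1939, 0.1882]
eef_rot: [0.775, 0.632, -0.0, -0.001]
wrist_force: [-0.4, 0.6, 0.0]
width: 0.002
tcp tester -0.18968197292384914 0.0005347168193652885 0.1881668223281482 [ 7.74823296e-01  6.32177096e-01 -3.72011470e-04 -9.17063963e-04]
[171.3, 284.0] 0.78 -0.15875830092572518 -0.001995480964719378
```

View pics/w6.png

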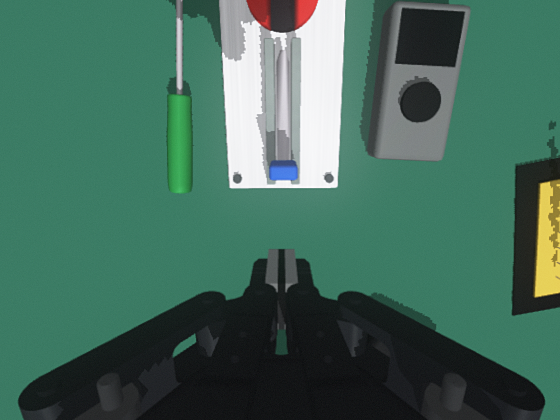

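```bash
python3 -m crank '[[[0,1,40],0],[[0,1,90],0],[[0,1,130],0],[[0,1,143],0],[[0,1,143],0],[[5,1,143],0],[[9,1,143],0],[[12,1,143],0],[[15,1,143],0],[[18,1,143],0]]'; cat > b.py <<'E'
from h import *
import sys
s=ctrl.sense()
im=ctrl.snapshot('wrist');cv2.imwrite(f'pics/{sys.argv[1]}.png',im[:,:,::-1])
C=np.array([.5545,-.008]);u=np.array([np.cos(1.373),np.sin(1.373)]);v=np.array([-u[1],u[0]])
t=s['eef_pos'][:2]-C;print('tcp tester',t@u,t@v,s['eef_pos'][2],s['wrist_force'])
for l in ['bolt_post','pin_a']:
  for d in ctrl.tip_of('wrist',l)[:3]:
    p=d['pixel'];w=ray('wrist',(p[1],p[0]),.068 if l[0]=='b' else .064,s)[:2]-C;print(l,p,d['p'],w@u,w@v)
E
python3 b.py w7
```

```text
time: 9.18
eef_pos: [0.5217, -0.1772, 0.0466]
eef_rot: [0.774, 0.633, 0.0, 0.0]
wrist_force: [-0.8, -2.5, 1.7]
width: -0.004
tcp tester -0.17229479967508843 -0.001093268743654341 0.0465697454568898 [-0.80572841 -2.51767741  1.71772037]
bolt_post [249.0, 280.9] 0.88 -0.15323197300749042 -0.001184146370648665
```

View pics/w7.png

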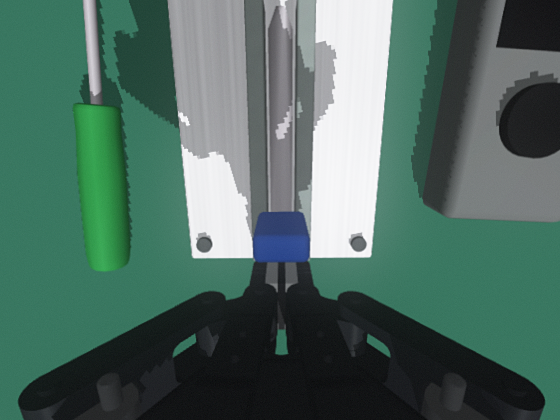

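```bash
python3 -m crank '[[[3,0,0],0],[[7,0,0],0],[[11,0,0],0],[[15,0,0],0],[[19,0,0],0],[[23,0,0],0],[[27,0,0],0],[[31,0,0],0],[[35,0,0],0],[[38,0,0],0]]'; python3 b.py w8
```

```text
time: 10.58
eef_pos: [0.5291, -0.1396, 0.0463]
eef_rot: [0.774, 0.633, -0.0, -0.0]
wrist_force: [-2.8, -1.9, 0.1]
width: 0.003
tcp tester -0.1339898375597411 -0.000899887402054253 0.046267590401416675 [-2.79024938 -1.94618777  0.09528334]
bolt_post [249.1, 280.9] 0.92 -0.11484987149080499 -0.0010052224810520004
bolt_post [10.3, 282.6] 0.24 -0.023291104471846673 -0.0017863920967778383
pin_a [156.8, 486.1] 0.4 -0.07514074684223426 -0.08667581183125628
```

View pics/w8.png

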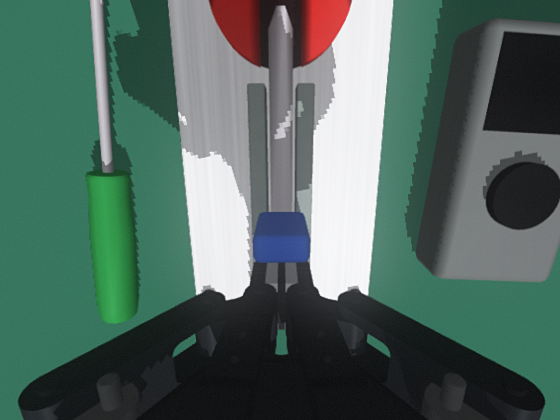

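```bash
python3 -m crank '[[[4,0,0],0],[[9,0,0],0],[[14,0,0],0],[[19,0,0],0],[[24,0,0],0],[[29,0,0],0],[[34,0,0],0],[[39,0,0],0],[[44,0,0],0],[[48,0,0],0]]'; python3 b.py w9
```

```text
time: 11.98
eef_pos: [0.5386, -0.0924, 0.0463]
eef_rot: [0.774, 0.633, -0.0, 0.0]
wrist_force: [1.0, -2.6, 0.8]
width: 0.001
tcp tester -0.08592102953250702 -0.0010315535005226799 0.04628856409680919 [ 0.98680042 -2.56025184  0.82400514]
bolt_post [248.4, 278.7] 0.89 -0.06645561120501167 -0.00017239502921855693
pin_a [91.2, 217.4] 0.76 -0.0016541763648094793 0.02355101429843028
pin_a [87.5, 341.8] 0.6 -0.00039603490775253283 -0.02496693933129127
```

View pics/w9.png

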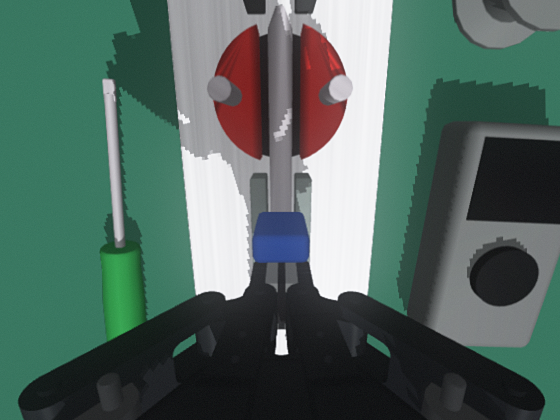

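Passing cleanly through the disc at ~2.6 N; about 13–14 mm remain. Now slower.

```bash
python3 -m crank '[[[2,0,0],0],[[4,0,0],0],[[6,0,0],0],[[8,0,0],0],[[9.5,0,0],0],[[11,0,0],0],[[11.5,0,0],0],[[12,0,0],0]]'; python3 b.py w10
```

```text
time: 13.12
eef_pos: [0.541, -0.081, 0.0463]
eef_rot: [0.774, 0.633, -0.0, 0.0]
wrist_force: [-2.7, -2.1, 0.3]
width: 0.003
tcp tester -0.07423671338952044 -0.0010862465076786811 0.04626031636144648 [-2.70781432 -2.1245274   0.3001069 ]
bolt_post [251.2, 281.8] 0.97 -0.056095535060981784 -0.0015847135287273308
pin_a [123.2, 219.5] 0.94 -0.0020098564280010196 0.023362247477513833
pin_a [116.6, 336.7] 0.81 0.000433404483146195 -0.023564059588968934
```

```bash
python3 -m crank '[[[0.5,0,0],0],[[1,0,0],0],[[1.5,0,0],0],[[1.5,0,0],0]]'; python3 -m crank '[[[0.5,0,0],0],[[1,0,0],0],[[1,0,0],0]]'
```

```text
time: 13.78
eef_pos: [0.5415, -0.0796, 0.0464]
eef_rot: [0.774, 0.633, 0.0, 0.0]
wrist_force: [-0.4, -2.3, -1.0]
width: 0.003
time: 14.15
eef_pos: [0.5416, -0.0786, 0.0463]
eef_rot: [0.774, 0.633, 0.0, 0.0]
wrist_force: [0.0, -2.2, 0.5]
width: -0.001
```

```bash
python3 -m crank '[[[0.5,0,0],0],[[1,0,0],0],[[1,0,0],0]]';python3 -m crank '[[[0.5,0,0],0],[[0.5,0,0],0]]'
```

```text
time: 14.52
eef_pos: [0.5417, -0.0783, 0.0464]
eef_rot: [0.774, 0.633, -0.0, 0.0]
wrist_force: [-1.1, -8.9, 0.3]
width: 0.002
time: 14.78
eef_pos: [0.5417, -0.0782, 0.0464]
eef_rot: [0.774, 0.633, -0.0, 0.0]
wrist_force: [-3.0, -13.7, 1.2]
width: 0.001
```

```bash
python3 -m crank '[[[-5,0,0],0],[[-15,0,0],0],[[-25,0,0],0],[[-35,0,-30],0],[[-45,0,-75],0],[[-55,0,-120],0],[[-60,0,-150],0],[[-60,0,-150],0],[[-60,0,-150],0]]'; python3 b.py w11; python3 rect.py w11
```

```text
time: 15.9
eef_pos: [0.5294, -0.136, 0.1956]
eef_rot: [0.774, 0.633, -0.0, -0.0]
wrist_force: [-0.4, 0.2, -0.9]
width: 0.0
tcp tester -0.1303919640722363 -0.000554407896277611 0.19561579996228481 [-0.35460015  0.17590565 -0.90964449]
bolt_post [114.0, 281.2] 0.92 -0.05085946491403585 -0.0007632419716084738
pin_a [51.2, 251.5] 0.98 -0.0006211474768988041 0.02389064085377126
pin_a [50.4, 306.6] 0.77 -0.0001358528985129356 -0.022010741840944963
pin_a [150.0, 189.6] 0.75 -0.08164699080373705 0.08257006589284935
-0.004471514913388233 11.030864197530866 0.1908880494988079
0.015016937930163567 -12.148148148148147 0.1459523264315261
```

View pics/w11.png

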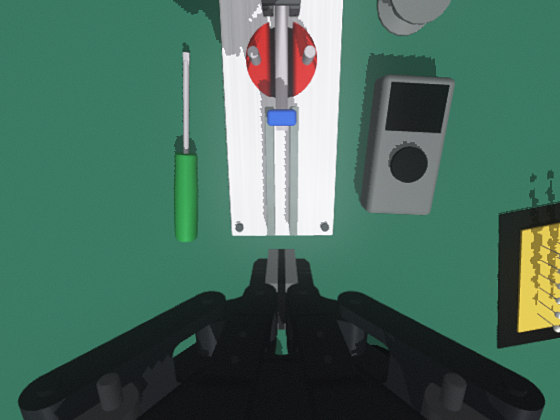

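View pics/w11r.png

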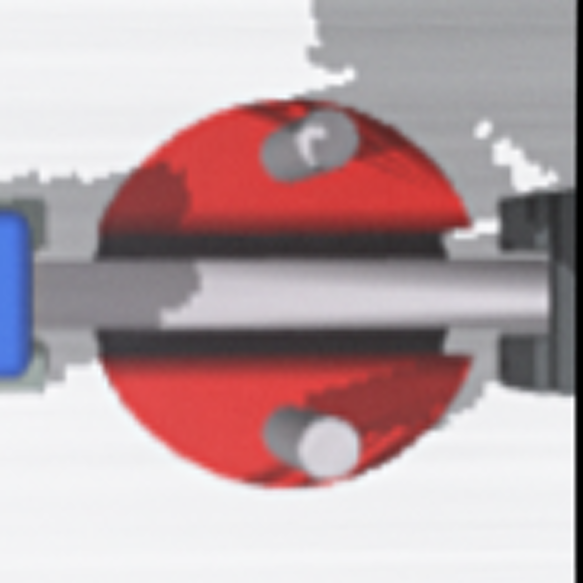

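```bash
python3 -c "
from plant import ctrl
print(ctrl.hand_in())"
```

```text
the job is handed in; nothing more can be done
None
```

The lid is locked. I turned the disc into line first, then pushed the bolt home in the keeper, and handed the job in at about 16 s of the 48 s allowed.

- **Disc:** with the fingers shut, I pushed one pin from about +0.56 rad to in line. The slot edges measured within about 0.01 rad of the bolt's line, and within about 0.015 rad with the bolt through it. The force at the pin was about 4 N.
- **Bolt:** I pushed it by the blue post at about 2.5 to 3.5 N. At the stop the hand stalled and the force rose to about 14 N, the highest I read.
- **After backing off:** the picture shows the bolt through the slot and in the keeper, the hand clear above the bench, and the screwdriver, spool and meter not touched.

**Checks that disagreed:** the last camera reading put the post at tester x = -51 mm, against -53 mm expected fully home. That is within the 2 mm calibration error, and the fingertip position at the stop also fits fully home. Just after the disc was turned, the network's pin positions gave 1.64 rad, but the slot edges gave 1.58, so I went by the edges.

I did not take another overall picture at the end, so the bottle, mouse, tray and mug were not rechecked. The hand never went down near them.

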